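# Lock the slotted stand on its track by feeling for the hidden pin hole

### The job

Without picking it up, push the slotted wooden stand along its track, either way as needed, until its sprung locating pin drops into the hole hidden underneath; then press the pin's head fully home, so that it sits flush on the stand. Push gently, keep the steel block standing in its groove and leave the other things on the bench alone.

Things in the scene. Friction and masses are not known exactly. Their poses are not given: they have to be found in the camera images.
- track: Fixed guide track on the slate bench: grey steel bed, its top 20 mm above the bench, 314 mm long (y), between wooden rails (12 mm above the bed, inner faces 93 mm apart, outer 117 mm) and low wooden end stops (10 mm above the bed, inner faces at y = -145 and +145 mm). Origin: on the bench under the track's middle; x across, y along it.
- bed (a point): Middle of the track's bed, on its top. One hole, 20 mm across and 20 mm deep, lies in the bed on its centre line, 20 to 36 mm from here towards the track's +y or -y: which side is unknown. The stand always covers it, so it can be neither seen nor measured.
- stand: Loose wooden slotted stand between the rails, 90 (x) x 200 (y) x 45 mm high, 0.35 to 0.65 kg without pin and block; origin: centre of its underside, on the bed; y along the track. Four grooves 12 mm wide cross its top at y = -72, -38, 38, 72 mm. It starts within 8 mm of the track's middle and slides 45 mm either way from it, at about 3 to 10 N.
- end_left (a point): Centre of the stand's end face at its y = +100 mm, 30 mm above the bed: a place to push it along with closed fingers, kept 18 mm or more above the bed to clear the end stops.
- end_right (a point): The same on its other end face, y = -100 mm.
- pin (a joint): Travel in m of the steel locating pin (16 mm thick, upright through the stand's centre): about 0 while its tip rides on the bed, about 0.006 once its spring has dropped it into the hole (the stand is then caught and cannot be pushed on), 0.015 fully home. Beyond 0.006 it must be pressed with about 3 to 6 N; it stays where it is left.
- pin_top (a point): Centre of the top face of the pin's round flat steel head, 44 mm across and 14 mm thick, above the stand's centre. About 74 mm above the bed at the start, 68 mm when the pin has dropped, 59 mm when home with the head's underside flush on the stand.
- block: Bystander: loose steel rectangular block, 70 x 10 x 50 mm (x, y, z), 0.27 kg, standing upright in the stand's groove at y = +38 mm and rising to 68 mm above the bed. Origin: centre of its underside, on the groove's floor 18 mm above the bed; z up.
- brass_mass: Bystander: loose brass slotted mass, a disc 64 mm across and 12 mm thick lying flat beyond the track. Origin: centre of its underside.
- rider_hook: Bystander: loose aluminium rider hook, a bar about 105 mm long and 10 mm thick lying flat to the right of the track. Origin: on the bench near its middle.
- case: Bystander: fixed mahogany weight case with a closed hinged lid with a knob, 120 x 170 mm and about 100 mm high with the knob, to the left of the track. Origin: centre of its underside.
There are look-alikes about, which are no part of the job. Several things have the shape of the stand; the one meant has the colours described above.

How it is judged (in metres and radians):
On the way, in this order (a step that is already met when the one before it is completed fails the run):
1. the pin has dropped into the hidden hole, with the stand down on its track (value of joint pin above 0.004 m and z of stand in the frame of track below 0.023 m and angle between stand's own z axis and vertical below 0.03 rad), for 0.2 s.
2. the pin has been pressed fully home (value of joint pin above 0.013 m and z of stand in the frame of track below 0.023 m), for 0.2 s.
At the end, for the whole second after the job is handed in: The pin is fully home in the hidden hole (travel over 13 of 15 mm), the stand lies flat and at rest on the bed between the rails (height within 3 mm, sideways within 6 mm, tilt under 0.03 rad) and the steel block still stands on the floor of its groove (within 6 mm, tilt under 0.25 rad) (all of step 2 and z of stand in the frame of track above 0.017 m and x of stand in the frame of track between -0.006 and 0.006 m and y of stand in the frame of track between -0.045 and 0.045 m and angle between stand's own z axis and vertical below 0.03 rad and linear speed of each of stand, block below 0.01 m/s and z of block in the frame of stand below 0.024 m and angle between block's own z axis and vertical below 0.25 rad); the robot touches nothing.
It fails at once if the robot pushes or presses the stand or its pin with more than 50 N (contact force between any of the arm, the fingers and stand above 50 N).
It fails at once if the stand is lifted off its track or tipped (z of stand in the frame of track above 0.03 m or angle between stand's own z axis and vertical above 0.15 rad).
It fails at once if the steel block leaves its groove (angle between block's own z axis and vertical above 0.4 rad or z of block in the frame of stand above 0.035 m).
It fails at once if the brass mass or the rider hook is moved more than 15 mm (distance of any of brass_mass, rider_hook from where it was at the start of the episode above 0.015 m).
It fails at once if the weight case is struck (contact force between the arm and case above 10 N).
It also fails if it takes over 51 s, if anything falls off the work surface, if the arm or the gripper's body presses on something with over 40 N, if the wrist force passes 120 N, or if a joint passes its speed limit or range.

### The arm

A 6-joint arm with a two-finger parallel gripper is mounted at the origin on the work surface. World frame = base frame: x ahead of the robot, y to its left, z up, the work surface at z = 0. Lengths are in m, angles in degrees, forces in N, time in s.
With the tool pointing down it reaches from about 0.3 to 0.75 m from the base axis. Payload 8.5 kg.
Tool frame: the origin (TCP) lies at the very end of the fingers, on their centre line; the grasp point (between the pads) lies 19 mm behind it (env.pinch_z is the distance from the TCP to the grasp point, in m); z points along the fingers, y is the line along which they close (so a half turn about z gives the same grasp; the last joint's range is limited). The gripper opens to 85 mm and grips with 20 to 120 N. Pads are 22 mm wide; open, the fingers measure 114 mm over their backs; the gripper's body (76 mm by 85 mm) begins 54 mm behind the grasp point. The pads swing forward as they close: fully open they stand 13 mm farther back than shut.
Start: joints at [64.956, 21.807, 74.336, -0, 83.858, -12.336], TCP at [0.121, 0.537, 0.231] pointing down, gripper open.
Joint ranges: [-178.18, 178.18], [-50.72, 133.34], [12.68, 142.11], [-81.47, 261.47], [9.98, 163.14], [-165.26, 165.26]. Speed limits (degrees/s): [136.94, 136.94, 180, 180, 180, 180].

### API

Orientations are given as a 3x3 rotation matrix whose columns are the frame's x, y, z axes.
In Python, from rig import env, viewer gives the robot as it stands.
- The arm moves only by the tool drive_tool, never from a script. Its argument "series" is a list of rows, each a list of 3 entries, a list of its own where there are three numbers: the shift along the tool's x, y, z in m, then the turn about the tool's z in degrees, then the finger opening in m, from 0 to 0.0854. A call has 1 to 20 rows; each row is the pose to reach, as a shift and turn from the pose commanded when the call began, along the tool's axes at that moment; what a row does not reach only later rows make up. A row lasts 1/10 s, in which the tool goes at most 50 mm and 8.59 degrees, less where a joint would pass 70% of its speed; a pose out of reach is approached as far as the arm can. A call with a gripper value outside its range is refused whole. The fingers move at their own pace and stop on an object; "newtons" is the grip in N (left out, the last holds). Time passes only in rows, so rows that repeat a pose let the fingers close. It gives the time, the measured TCP pose, the force, the opening and the grip force at its end, in the units of the state.
- env.observe(): the state, without advancing time (a new reading comes with each control period).
- viewer.get_image(name): name is "scene" or "side" or "wrist"; returns a dict with "img" (420x560x3 uint8, red, green, blue), "depth" (420x560 float32, m along the optical axis (not along the pixel's ray), 0 where there is no reading), "camera_matrix" (3x3 intrinsics, pixels), "rvec" (rotation vector, rad) and "tvec" (3), from world to camera coordinates, as OpenCV has them. Camera axes: x right, y down, z forward; pixel columns grow to the right and rows downward; lengths in m; the calibration is good to about 2 mm. The wrist camera is an equidistant fisheye: a pixel r from the principal point sees the ray r / f radians off the axis. A picture is of the moment at which its call begins.
- env.close_job(): hands the job in; it is judged then, once.
The state is a dict: "time_s": time; "q": joint angles; "qvel": joint speeds; "joint_efforts": joint torques, N m; "position": TCP position; "tool_rot": TCP orientation; "ft_force": force on the tool from outside, world axes, zero at the start; "wrist_torque": the same for the moment, N m; "grip_width": finger opening in m; "gripper_force": force on a finger pad.
Only numpy, scipy, OpenCV 4.12 (cv2) and the standard library are available. Lean on these libraries where they do the work, as an engineer would, in place of code of your own. Each camera call takes 0.05 s, during which the arm holds its last target. There are 200 camera calls.

## Working session

There is one attempt and no reset: what is moved stays moved. The work goes in short steps, Python scripts to look and compute and a tool call to move; the robot and the scene stay as the last step left them, time stands still between calls to the robot, and variables do not carry over. Pictures are saved under pics/ and viewed, at most 10 in all, crops included, and the job is handed in when it is done.

Besides the shell and the picture viewer there is one more tool, called after "Emit:" as name(argument=value, ...) on one line, values as JSON. drive_tool: Moves the arm, as the interface text tells. Its arguments: {"type":"object","properties":{"series":{"type":"array"},"newtons":{"type":"number"}},"required":["series"]}

```bash
mkdir -p pics
cat > h.py <<'E'
import numpy as np,cv2,pickle
from rig import env,viewer
def snap(n,f):
    d=viewer.get_image(n); cv2.imwrite(f'pics/{f}.png',d['img'][:,:,::-1]); pickle.dump(d,open(f'pics/{f}.pkl','wb')); return d
def load(f): return pickle.load(open(f'pics/{f}.pkl','rb'))
def pt(d,u,v,r=1):
    K=d['camera_matrix'];R=cv2.Rodrigues(np.array(d['rvec'],float))[0];t=np.array(d['tvec'],float).ravel()
    w=d['depth'][v-r:v+r+1,u-r:u+r+1];z=np.median(w[w>0])
    return R.T@(np.array([(u-K[0,2])/K[0,0]*z,(v-K[1,2])/K[1,1]*z,z])-t)
def onz(d,u,v,h):
    K=d['camera_matrix'];R=cv2.Rodrigues(np.array(d['rvec'],float))[0];t=np.array(d['tvec'],float).ravel()
    c=-R.T@t;r=R.T@np.array([(u-K[0,2])/K[0,0],(v-K[1,2])/K[1,1],1]);return c+r*(h-c[2])/r[2]
E
python3 - <<'E'
from h import *
a=snap('scene','a');b=snap('side','b')
o=env.observe();print(o['position'],o['tool_rot'],o['time_s'],o['ft_force'],o['grip_width'])
E
```

```text
[0.12088991 0.53630553 0.23078576] [[-9.75496247e-01  2.20015452e-01 -5.22701073e-04]
 [ 2.20015912e-01  9.75495653e-01 -1.10905916e-03]
 [ 2.65882471e-04 -1.19688560e-03 -9.99999248e-01]] 0.1 [0.26548604 0.62910556 0.71670867] 0.08513206644540687
```

View pics/a.png

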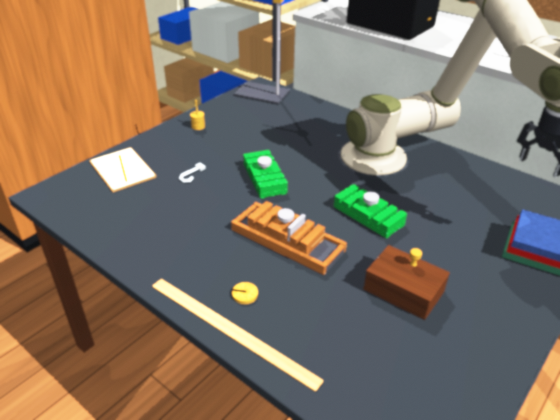

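View pics/b.png

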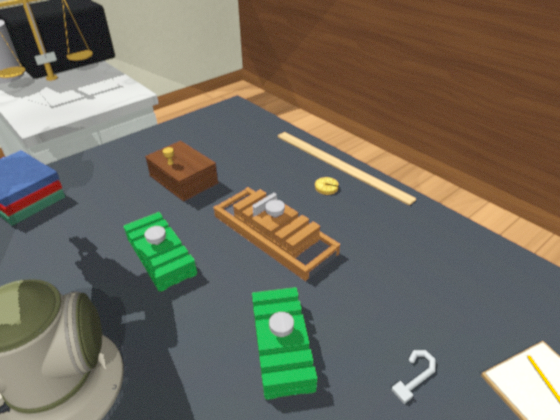

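The wooden stand with its grey pin is in the track around (288,232) in scene and (277,230) in side. The green ones are look-alikes. The case is at (405,280), the brass mass at (245,293) and the hook at (192,172). I'll enlarge the track in both pictures.

Run:
```python
from h import *
a=load('a');b=load('b')
x=cv2.resize(a['img'][190:280,220:355,::-1],None,fx=5.8,fy=5.8,interpolation=cv2.INTER_CUBIC);cv2.imwrite('pics/a2.png',x)
x=cv2.resize(b['img'][180:280,205:345,::-1],None,fx=5.6,fy=5.6,interpolation=cv2.INTER_CUBIC);cv2.imwrite('pics/b2.png',x)
print(pt(a,286,214),pt(b,275,208),pt(a,405,262),pt(a,415,252,0),pt(b,183,158))
```

```text
[0.54196044 0.04624162 0.09169689] [0.53564229 0.03388239 0.0929915 ] [0.47549039 0.37970511 0.06803684] [0.47291062 0.39817302 0.11150639] [0.50972878 0.39851846 0.06488494]
```

View pics/a2.png

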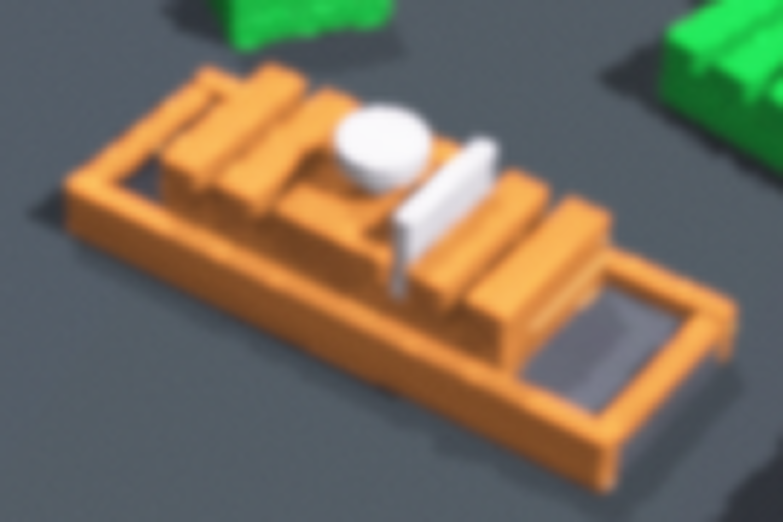

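View pics/b2.png

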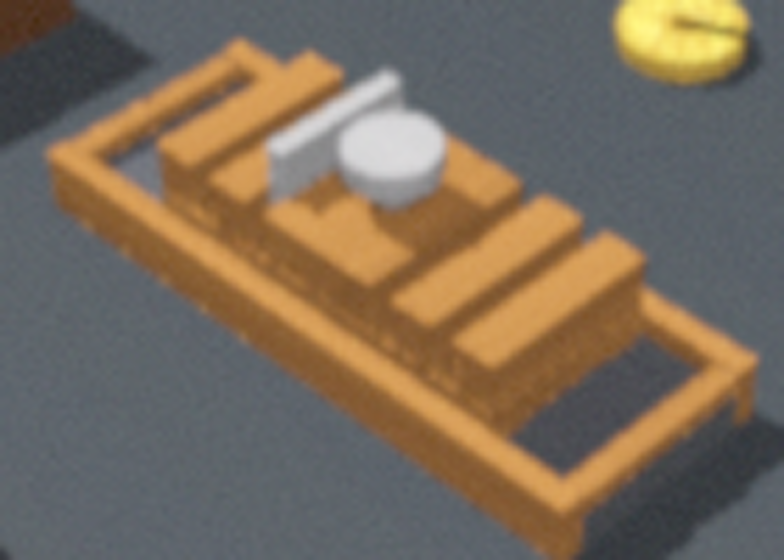

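The two crops show the rail-top corners. In a2 they are (68,182), (208,68), (737,310) and (606,437). In b2 they are (50,152), (240,40), (755,360) and (567,497). The head centre is at a2 (383,142) and b2 (392,147).

Run:
```python
from h import *
a=load('a');b=load('b')
A=lambda u,v,h:onz(a,220-.5+u/5.8+.5/5.8,190-.5+v/5.8,h)
B=lambda u,v,h:onz(b,205-.5+u/5.6,180-.5+v/5.6,h)
pa=np.array([A(68,182,.032),A(208,68,.032),A(737,310,.032),A(606,437,.032)])
pb=np.array([B(567,497,.032),B(755,360,.032),B(50,152,.032),B(240,40,.032)])
for p in(pa,pb):
    print(p.round(4)); c=cv2.minAreaRect(p[:,:2].astype(np.float32)*1000);print(c,p.mean(0))
print(A(383,142,.094),B(392,147,.094))
# stand top corners far/near ends at z=.065
print('a ends',[A(*q,.065).round(3) for q in((165,162),(270,68),(503,318),(610,212))])
print('b ends',[B(*q,.065).round(3) for q in((490,360),(640,260),(165,150),(310,55))])
# point cloud, top-down
def cloud(d):
    K=d['camera_matrix'];R=cv2.Rodrigues(np.array(d['rvec'],float))[0];t=np.array(d['tvec'],float).ravel()
    v,u=np.indices(d['depth'].shape);z=d['depth'];X=np.stack([(u-K[0,2])/K[0,0]*z,(v-K[1,2])/K[1,1]*z,z],-1)
    return (X-t)@R
for d in(a,b):
    P=cloud(d);m=(d['depth']>0)&(abs(P[...,2]-.094)<.004)&(np.hypot(P[...,0]-.54,P[...,1]-.04)<.03)
    print(m.sum(),P[m].mean(0),cv2.minAreaRect(P[m][:,:2].astype(np.float32)*1000))
```

```text
[[ 0.6092 -0.0998  0.032 ]
 [ 0.4944 -0.1087  0.032 ]
 [ 0.4745  0.2064  0.032 ]
 [ 0.5843  0.2094  0.032 ]]
((539.477294921875, 53.13960266113281), (115.17437744140625, 315.7512512207031), 4.4659295082092285) [0.54057951 0.05183678 0.032     ]
[[ 0.5002 -0.1074  0.032 ]
 [ 0.6087 -0.103   0.032 ]
 [ 0.4715  0.1992  0.032 ]
 [ 0.5868  0.2095  0.032 ]]
((543.1527709960938, 48.36125946044922), (115.75955200195312, 313.2347412109375), 5.116952419281006) [0.54182794 0.04958442 0.032     ]
[0.54485092 0.04718229 0.094     ] [0.53928818 0.03991306 0.094     ]
a ends [array([ 0.596, -0.046,  0.065]), array([ 0.507, -0.056,  0.065]), array([0.581, 0.147, 0.065]), array([0.488, 0.14 , 0.065])]
b ends [array([ 0.506, -0.057,  0.065]), array([ 0.59 , -0.054,  0.065]), array([0.489, 0.131, 0.065]), array([0.577, 0.143, 0.065])]
117 [0.54217089 0.04605096 0.0929485 ] ((542.5474853515625, 44.89622497558594), (44.11443328857422, 41.2268180847168), 38.267520904541016)
168 [0.54062955 0.04094085 0.09185136] ((540.9873046875, 42.130287170410156), (44.309410095214844, 39.22362518310547), 48.88500213623047)
```

Track centre is about (0.541, 0.051) at yaw 4.5°. The stand is about 8 mm towards -y, so I'll push towards -y first. The fingers go closed beyond the stand's +y end, with tool x along the track.

Emit:
drive_tool(series=[[[-0.02, -0.01, 0], 4, 0], [[-0.05, -0.027, 0], 8, 0], [[-0.09, -0.049, 0], 14, 0], [[-0.13, -0.07, 0], 20, 0], [[-0.17, -0.092, 0], 26, 0], [[-0.21, -0.114, 0], 32, 0], [[-0.25, -0.135, 0], 38, 0], [[-0.29, -0.157, 0], 44, 0], [[-0.33, -0.179, 0], 50, 0], [[-0.37, -0.2, 0], 56, 0], [[-0.4, -0.216, 0], 62, 0], [[-0.43, -0.233, 0], 67, 0], [[-0.455, -0.246, 0], 71, 0], [[-0.47, -0.254, 0], 72.8, 0], [[-0.479, -0.259, 0], 72.8, 0], [[-0.479, -0.259, 0.03], 72.8, 0], [[-0.479, -0.259, 0.06], 72.8, 0], [[-0.479, -0.259, 0.09], 72.8, 0], [[-0.479, -0.259, 0.1], 72.8, 0], [[-0.479, -0.259, 0.1], 72.8, 0]])

```text
time_s: 2.1
position: [0.5305, 0.1789, 0.1306]
tool_rot: [[-0.08, 0.997, -0.003], [0.997, 0.08, -0.0], [0.0, -0.003, -1.0]]
ft_force: [-0.4, -0.1, 0.7]
grip_width: 0.0001
gripper_force: 0.0
```

Emit:
drive_tool(series=[[[0, 0, 0.02], 0, 0], [[0, 0, 0.045], 0, 0], [[0, 0, 0.065], 0, 0], [[0, 0, 0.08], 0, 0], [[0, 0, 0.085], 0, 0], [[0, 0, 0.085], 0, 0], [[-0.004, 0, 0.085], 0, 0], [[-0.008, 0, 0.085], 0, 0], [[-0.012, 0, 0.085], 0, 0], [[-0.015, 0, 0.085], 0, 0], [[-0.018, 0, 0.085], 0, 0], [[-0.018, 0, 0.085], 0, 0]])

```text
time_s: 3.3
position: [0.5328, 0.1601, 0.0464]
tool_rot: [[-0.078, 0.997, 0.0], [0.997, 0.078, -0.0], [-0.0, 0.0, -1.0]]
ft_force: [-0.0, -0.3, -0.1]
grip_width: 0.0
gripper_force: 0.0
```

Run:
```python
from h import *
a=snap('scene','c');b=snap('side','d')
x=cv2.resize(a['img'][180:290,220:360,::-1],None,fx=3.6,fy=3.6);y=cv2.resize(b['img'][170:280,205:345,::-1],None,fx=3.6,fy=3.6)
cv2.imwrite('pics/cd.png',np.vstack([x,y])[:,:][: 800] if 0 else cv2.resize(np.hstack([x,y]),(800,315)))
```

```text
(no output)
```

View pics/cd.png

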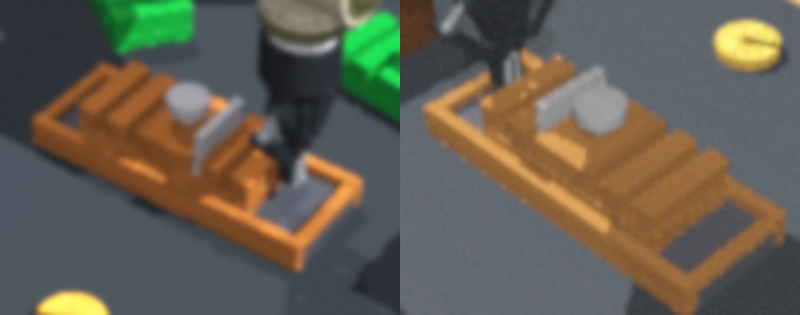

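The closed fingers are inside the track, just off the stand's +y end face and centred on it. I'll push gently in short stretches.

Emit:
drive_tool(series=[[[-0.002, 0, 0], 0, 0], [[-0.004, 0, 0], 0, 0], [[-0.006, 0, 0], 0, 0], [[-0.0075, 0, 0], 0, 0], [[-0.009, 0, 0], 0, 0], [[-0.01, 0, 0], 0, 0]])

```text
time_s: 4.0
position: [0.5333, 0.1512, 0.0463]
tool_rot: [[-0.078, 0.997, -0.0], [0.997, 0.078, 0.001], [0.001, -0.0, -1.0]]
ft_force: [-0.5, 6.2, 0.3]
grip_width: 0.0
gripper_force: 2.8
```

Emit:
drive_tool(series=[[[-0.001, 0, 0], 0, 0], [[-0.002, 0, 0], 0, 0], [[-0.003, 0, 0], 0, 0], [[-0.004, 0, 0], 0, 0]])

```text
time_s: 4.4
position: [0.5336, 0.1473, 0.0463]
tool_rot: [[-0.078, 0.997, -0.0], [0.997, 0.078, 0.001], [0.001, -0.0, -1.0]]
ft_force: [-0.9, 4.9, 0.7]
grip_width: -0.0001
gripper_force: 2.8
```

Emit:
drive_tool(series=[[[-0.001, 0, 0], 0, 0], [[-0.002, 0, 0], 0, 0], [[-0.003, 0, 0], 0, 0], [[-0.004, 0, 0], 0, 0]])

```text
time_s: 4.8
position: [0.5339, 0.1434, 0.0464]
tool_rot: [[-0.078, 0.997, -0.0], [0.997, 0.078, 0.001], [0.001, -0.0, -1.0]]
ft_force: [-0.1, 5.4, 0.9]
grip_width: 0.0002
gripper_force: 2.8
```

Emit:
drive_tool(series=[[[-0.001, 0, 0], 0, 0], [[-0.002, 0, 0], 0, 0], [[-0.003, 0, 0], 0, 0]])

```text
time_s: 5.1
position: [0.5341, 0.1404, 0.0463]
tool_rot: [[-0.078, 0.997, -0.0], [0.997, 0.078, 0.001], [0.001, -0.0, -1.0]]
ft_force: [-1.0, 5.5, 0.3]
grip_width: 0.0003
gripper_force: 2.8
```

Emit:
drive_tool(series=[[[-0.001, 0, 0], 0, 0], [[-0.002, 0, 0], 0, 0], [[-0.003, 0, 0], 0, 0]])

```text
time_s: 5.4
position: [0.5344, 0.1374, 0.0463]
tool_rot: [[-0.078, 0.997, -0.0], [0.997, 0.078, 0.001], [0.001, -0.0, -1.0]]
ft_force: [-0.8, 5.6, 1.1]
grip_width: -0.0001
gripper_force: 2.8
```

Emit:
drive_tool(series=[[[-0.001, 0, 0], 0, 0], [[-0.002, 0, 0], 0, 0], [[-0.003, 0, 0], 0, 0]])

```text
time_s: 5.7
position: [0.5346, 0.1344, 0.0463]
tool_rot: [[-0.078, 0.997, -0.0], [0.997, 0.078, 0.001], [0.001, -0.0, -1.0]]
ft_force: [-1.1, 5.8, 0.7]
grip_width: -0.0002
gripper_force: 2.8
```

Emit:
drive_tool(series=[[[-0.001, 0, 0], 0, 0], [[-0.002, 0, 0], 0, 0], [[-0.003, 0, 0], 0, 0]])

```text
time_s: 6.0
position: [0.5348, 0.1314, 0.0463]
tool_rot: [[-0.078, 0.997, -0.0], [0.997, 0.078, 0.001], [0.001, -0.0, -1.0]]
ft_force: [-0.3, 5.8, 0.8]
grip_width: -0.0
gripper_force: 2.8
```

Emit:
drive_tool(series=[[[-0.001, 0, 0], 0, 0], [[-0.002, 0, 0], 0, 0], [[-0.003, 0, 0], 0, 0]])

```text
time_s: 6.3
position: [0.5348, 0.1303, 0.0464]
tool_rot: [[-0.078, 0.997, -0.0], [0.997, 0.078, 0.005], [0.005, 0.0, -1.0]]
ft_force: [0.1, 21.3, 1.9]
grip_width: -0.0002
gripper_force: 10.5
```

The force jumped to 21 N at a stand position of about -32 mm, well short of the end stop, so the pin has probably caught. I'll back off, rise and check the head height.

Emit:
drive_tool(series=[[[0.003, 0, 0], 0, 0], [[0.008, 0, 0], 0, 0], [[0.016, 0, 0], 0, 0], [[0.022, 0, 0], 0, 0], [[0.022, 0, -0.01], 0, 0], [[0.022, 0, -0.03], 0, 0], [[0.022, 0, -0.06], 0, 0], [[0.022, 0, -0.09], 0, 0], [[0.022, 0, -0.11], 0, 0], [[0.022, 0, -0.115], 0, 0], [[0.022, 0, -0.115], 0, 0]])

```text
time_s: 7.4
position: [0.5336, 0.1495, 0.1619]
tool_rot: [[-0.078, 0.997, 0.001], [0.997, 0.078, 0.0], [-0.0, 0.001, -1.0]]
ft_force: [-0.2, 0.2, -0.3]
grip_width: -0.0003
gripper_force: 0.0
```

```bash
cat >> h.py <<'E'
def cloud(d):
    K=d['camera_matrix'];R=cv2.Rodrigues(np.array(d['rvec'],float))[0];t=np.array(d['tvec'],float).ravel()
    v,u=np.indices(d['depth'].shape);z=d['depth'];X=np.stack([(u-K[0,2])/K[0,0]*z,(v-K[1,2])/K[1,1]*z,z],-1)
    return (X-t)@R
def head(f,n,c,h):
    d=snap(n,f);P=cloud(d)
    m=(d['depth']>0)&(abs(P[...,2]-h)<.008)&(np.hypot(P[...,0]-c[0],P[...,1]-c[1])<.022)
    v,u=np.nonzero(m);print(n,m.sum(),P[m].mean(0).round(4),np.percentile(P[m][:,2],[20,50,80]).round(4),u.mean(),v.mean());return d
E
python3 - <<'E'
from h import *
a=head('e','scene',(.5435,.018),.089);b=head('f','side',(.5435,.018),.089)
for n in 'ab':
    P=cloud(load(n));m=(abs(P[...,2]-.092)<.008)&(np.hypot(P[...,0]-.5415,P[...,1]-.043)<.022);print('before',np.percentile(P[m][:,2],[20,50,80]))
x=cv2.resize(a['img'][180:290,220:360,::-1],(400,315));y=cv2.resize(b['img'][170:280,205:345,::-1],(400,315))
cv2.imwrite('pics/ef.png',np.hstack([x,y]))
E
```

```text
scene 104 [0.5436 0.0207 0.0865] [0.085  0.0866 0.0882] 278.40384615384613 212.03846153846155
side 197 [0.5417 0.0171 0.0855] [0.0844 0.0857 0.0868] 281.88324873096445 212.9289340101523
before [0.08957942 0.09191342 0.09393022]
before [0.09011579 0.09154206 0.09260332]
```

View pics/ef.png

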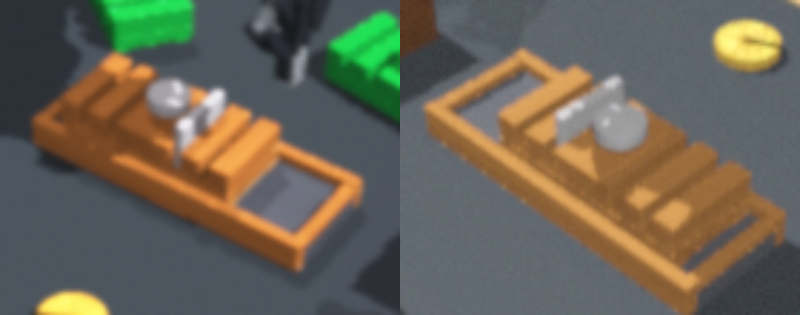

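The head has dropped about 6 mm, from a median of 0.0915 to 0.086, and the block is upright. The head centre is about (0.543, 0.018). Next I move above it.

Emit:
drive_tool(series=[[[-0.015, 0, 0], 0, 0], [[-0.04, 0, 0], 0, 0], [[-0.065, -0.001, 0], 0, 0], [[-0.09, -0.001, 0], 0, 0], [[-0.112, -0.001, 0], 0, 0], [[-0.126, -0.001, 0], 0, 0], [[-0.132, -0.001, 0], 0, 0], [[-0.132, -0.001, 0.01], 0, 0], [[-0.132, -0.001, 0.03], 0, 0], [[-0.132, -0.001, 0.05], 0, 0], [[-0.132, -0.001, 0.062], 0, 0], [[-0.132, -0.001, 0.066], 0, 0], [[-0.132, -0.001, 0.066], 0, 0]])

```text
time_s: 8.8
position: [0.5428, 0.0183, 0.095]
tool_rot: [[-0.079, 0.997, -0.001], [0.997, 0.079, 0.0], [0.0, -0.001, -1.0]]
ft_force: [-0.4, -0.5, 0.9]
grip_width: 0.0
gripper_force: 0.0
```

Emit:
drive_tool(series=[[[0, 0, 0.002], 0, 0], [[0, 0, 0.004], 0, 0], [[0, 0, 0.006], 0, 0], [[0, 0, 0.008], 0, 0], [[0, 0, 0.01], 0, 0], [[0, 0, 0.012], 0, 0], [[0, 0, 0.0125], 0, 0]])

```text
time_s: 9.5
position: [0.543, 0.0179, 0.0831]
tool_rot: [[-0.078, 0.997, 0.001], [0.997, 0.078, -0.0], [-0.0, 0.001, -1.0]]
ft_force: [-1.0, -0.3, 5.3]
grip_width: 0.0002
gripper_force: 3.0
```

Pressing at 5.3 N, as expected. I'll carry on in small steps.

Emit:
drive_tool(series=[[[0, 0, 0.001], 0, 0], [[0, 0, 0.002], 0, 0], [[0, 0, 0.003], 0, 0], [[0, 0, 0.003], 0, 0]])

```text
time_s: 9.9
position: [0.5431, 0.0179, 0.0803]
tool_rot: [[-0.078, 0.997, 0.001], [0.997, 0.078, -0.0], [-0.0, 0.001, -1.0]]
ft_force: [-2.3, 0.9, 5.8]
grip_width: -0.0001
gripper_force: 2.7
```

Emit:
drive_tool(series=[[[0, 0, 0.001], 0, 0], [[0, 0, 0.002], 0, 0], [[0, 0, 0.002], 0, 0]])

```text
time_s: 10.2
position: [0.5431, 0.018, 0.079]
tool_rot: [[-0.078, 0.997, 0.001], [0.997, 0.078, -0.0], [-0.0, 0.001, -1.0]]
ft_force: [-4.0, 0.4, 12.4]
grip_width: 0.0
gripper_force: 6.1
```

The force rises at z = 0.079, the home height. I'll give it a slight extra press, then withdraw.

Emit:
drive_tool(series=[[[0, 0, 0.0007], 0, 0], [[0, 0, 0.0007], 0, 0], [[0, 0, 0.0007], 0, 0], [[0, 0, -0.004], 0, 0], [[0, 0, -0.012], 0, 0], [[0, 0, -0.03], 0, 0], [[0, 0, -0.06], 0, 0], [[0, 0, -0.09], 0, 0], [[0.03, 0, -0.11], 0, 0], [[0.07, 0, -0.12], 0, 0], [[0.11, 0, -0.12], 0, 0], [[0.13, 0, -0.12], 0, 0], [[0.13, 0, -0.12], 0, 0]])

```text
time_s: 11.5
position: [0.5322, 0.1497, 0.198]
tool_rot: [[-0.082, 0.997, 0.0], [0.997, 0.082, 0.0], [0.0, 0.0, -1.0]]
ft_force: [-0.8, -0.2, 1.0]
grip_width: -0.0001
gripper_force: 0.0
```

Run:
```python
from h import *
a=head('g','scene',(.5435,.018),.08);b=head('k','side',(.5435,.018),.08)
x=cv2.resize(a['img'][180:290,220:360,::-1],(400,315));y=cv2.resize(b['img'][170:280,205:345,::-1],(400,315))
cv2.imwrite('pics/gk.png',np.hstack([x,y]))
```

```text
scene 104 [0.5446 0.0212 0.0776] [0.0756 0.0775 0.0795] 278.2980769230769 214.80769230769232
side 194 [0.542  0.0173 0.0764] [0.0754 0.0766 0.0775] 281.97938144329896 215.89175257731958
```

View pics/gk.png

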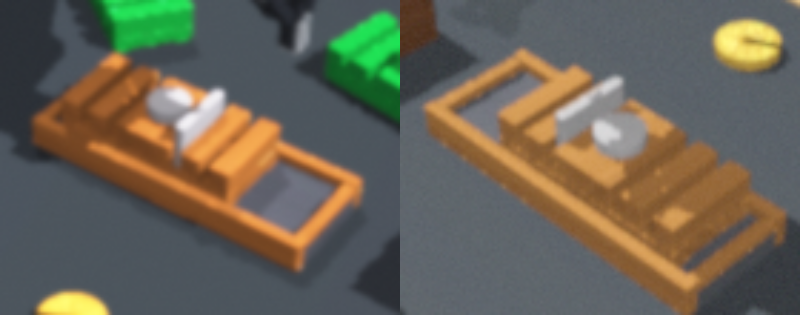

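The head is down a further 9 mm and sits flush on the stand. The block is upright and the arm is clear.

```bash
python3 -c "
from rig import env
print(env.close_job())"
```

```text
the job is handed in; nothing more can be done
None
```

I pushed the stand about 24 mm towards -y until its pin dropped into the hole, pressed the head flush at about 12 N with the block still upright, and handed the job in at about 11.6 s; no verdict was returned.

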